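# Latch a plaque blank into the engraving vice

### The job

Lay the oblong wooden plaque flat across the two raised rails of the engraving vice, lengthwise between the fence and the jaw and centred over the rails. Then hook the latch's claw down over the keeper on the jaw, and after that swing the lever over centre until it lies fully down, so that the plaque is left clamped and nothing holds it but the vice. Do not push the other things on the bench about.

Things in the scene. Friction and masses are not known exactly. Their poses are not given: they have to be found in the camera images.
- vice: Fixed engraving vice: dark steel bed 210 x 216 mm, 12 mm thick. Origin on the table top on the bed's mid line, 60 mm in from its end nearest the robot. x: lengthwise from fence and lever to the jaw (roughly away from the robot), y: across, z up. The latch (claw and lever) lies in the plane y = -65 mm, the seat for the plaque at y = +65 mm.
- plaque: Oblong dark wooden plaque blank, 100 (x) x 60 (y) x 20 (z) mm, 0.1 kg, loose, lying flat on the table left or right of the vice. Origin at the centre of its underside, x along its length.
- disc: Round dark wooden blank, 90 mm across, 24 mm high, not needed; leave it. Origin at the centre of its underside.
- seat (a point): Where the centre of the plaque's underside is when clamped, 40 mm above the table, axes as the vice's. Two rails, 8 (x) x 50 (y) mm, tops at 40 mm, are centred 30 mm to either side of it along x. Fence face (top at 58 mm) 50 mm to -x; pad face, jaw open, 64 mm to +x: 14 mm to spare lengthwise. Beside the rails (y) it is free down to the bed.
- pad: Rubber-faced pad 8 x 56 x 18 mm, sprung (1.5 N per mm, up to 10 mm) on the front of the jaw; it presses the plaque against the fence when the jaw is drawn. Its origin coincides with the vice's while the jaw is open; the pad lies at x 89 to 97, y 37 to 93, z 41 to 59 mm from it.
- jaw (a joint): Travel of the sliding jaw towards the fence in m: 0 = open (kept so by a return spring, 3 N and 0.3 N more per mm), about 0.018 with the latch closed.
- keeper (a point): Keeper on the jaw: an upright steel plate 8 mm thick (x), 36 mm wide (y), standing 22 mm above the jaw. This point is the middle of its top edge on the far side (+x, away from the lever), 56 mm above the table; axes as the vice's. Moves with the jaw.
- claw_top (a point): Middle of the upper face of the claw's front plate (40 x 44 mm, 8 mm thick): the place to press, 122 mm from the claw's pivot. The claw is a steel bail: two rods from a pin on the lever, joined by the plate, from whose end a tooth hangs 16 mm below the plate. x points away from the pivot, z out of the face.
- claw_tooth (a point): Lower end of the claw's tooth, middle of its inner face (towards the lever). Hooked: beyond the keeper (+x of keeper) and well below its top edge.
- claw (a joint): Angle of the claw on the lever in rad, growing as it goes down. The pivot is stiff (0.05 N m): the claw stays raised until pressed (about 0.5 N at the plate) and stays down. With the lever as it starts, the tooth comes down some 9 mm or more beyond the keeper and the claw rests on the keeper sloping up by about 0.25 rad.
- lever_pivot (a point): Axis of the lever, along the vice's y, 54 mm above the table, in the latch's mid plane between two cheeks.
- lever_grip (a point): Middle of the lever's cross grip: black bar 18 mm thick, 60 mm long along the vice's y, 98 mm from the pivot. At the start it leans back to the robot, 74 to 56 mm to -x of the pivot, 118 to 134 mm above the table; closed, 95 mm to +x and 78 mm above the table. Its back (top when closed) is clear: push it from behind along its arc, then press down.
- lever (a joint): Lever angle in rad: 0 = fully open, 2.18 = fully down (stop); it turns about the vice's +y, over the top towards the jaw. Starts at 0 to 0.25, stays where left (friction 0.09 N m). Drawing the jaw takes up to about 5 N at the grip; dead centre is some 0.15 to 0.3 rad before the stop, beyond it the lever stays down.
- screwdriver: A screwdriver lying on the table; leave it alone.
- wrench: A wrench lying on the table; leave it alone.
- brush: A brush lying on the table; leave it alone.
- bottle: A white bottle, 60 mm across and 150 mm high, standing on the table; leave it alone.
- mug: A white mug, 84 mm across and 95 mm high, standing on the table; leave it alone.
Mind the look-alikes: they are no part of the job. Leave any turquoise look-alike of the plaque alone.

How it is judged:
On the way, in this order (a step that is already met when the one before it is completed fails the run):
1. the plaque lies flat on both rails, between the fence and the open jaw (z of plaque in the frame of seat between -0.003 and 0.003 m and angle between plaque's own z axis and vertical below 0.06 rad and y of plaque in the frame of seat between -0.012 and 0.012 m and x of plaque in the frame of seat between -0.004 and 0.018 m and value of joint jaw below 0.004 m), for 0.2 s.
2. the claw's tooth is down behind the keeper while the lever is still open (x of claw_tooth in the frame of keeper above -0.001 m and z of claw_tooth in the frame of keeper below -0.003 m and value of joint lever below 1 rad), for 0.2 s.
At the end, for the whole second after the job is handed in: Lever within 0.1 rad of fully down; claw tooth behind the keeper, 6 mm or more below its top; jaw drawn over 13 mm; plaque at rest flat on both rails (3 mm, 0.06 rad), within 12 mm of centred across, 4 mm of the fence, square to 0.08 rad, pressed by the pad with over 2 N (value of joint lever above 2.08 rad and value of joint jaw above 0.013 m and x of claw_tooth in the frame of keeper above -0.001 m and z of claw_tooth in the frame of keeper below -0.006 m and z of plaque in the frame of seat between -0.003 and 0.003 m and angle between plaque's own z axis and vertical below 0.06 rad and y of plaque in the frame of seat between -0.012 and 0.012 m and x of plaque in the frame of seat between -0.004 and 0.004 m and angle between the x axis of plaque and the x axis of vice, either way round below 0.08 rad and contact force between plaque and pad above 2 N and linear speed of plaque below 0.01 m/s); the robot touches nothing.
It fails at once if the disc, wrench, screwdriver, brush, bottle or mug is pushed more than 40 mm from its place (distance of any of disc, wrench, screwdriver, brush, bottle, mug from where it was at the start of the episode above 0.04 m).
It also fails if it takes over 67 s, if anything falls off the work surface, if the arm or the gripper's body presses on something with over 40 N, if the wrist force passes 120 N, or if a joint passes its speed limit or range.

### The arm

A 7-joint arm with a two-finger parallel gripper is mounted at the origin on the work surface. World frame = base frame: x ahead of the robot, y to its left, z up, the work surface at z = 0. Lengths are in m, angles in rad, forces in N, time in s.
With the tool pointing down it reaches from about 0.35 to 0.9 m from the base axis. Payload 8.1 kg.
Tool frame: the origin (TCP) lies at the centre of the arm's flange, where the gripper is bolted on; the fingertips stand 178 mm ahead of it and the grasp point (between the pads) lies 159 mm ahead of it; z points along the fingers, y is the line along which they close (so a half turn about z gives the same grasp; the last joint's range is limited). The gripper opens to 92 mm and grips with 3 to 60 N. Pads are 19 mm wide; open, the fingers measure 130 mm over their backs; the gripper's body (75 mm by 190 mm) begins 47 mm behind the grasp point.
Start: joints at [1.097, 0.434, 0.025, 1.573, -0.012, 1.134, -0.075], TCP at [0.226, -0.583, 0.405] pointing down, gripper open.
Joint ranges: [-2.62, 2.62], [-0.44, 2.09], [-1.27, 1.32], [0.08, 2.57], [-1.32, 4.46], [0.12, 2], [-2.74, 2.74]. Speed limits (rad/s): [2.22, 2.22, 3.01, 3.01, 3.14, 3.14, 3.14].

### API

Orientations are given as a rotation vector (axis times angle).
In Python, from cell import arm gives the robot as it stands. The module is installed in compiled form; this text tells all that it offers.
- The arm moves only by the shell command python3 -m inch 'ROWS' [FORCE]. ROWS is text: rows parted by semicolons, each of 5 numbers parted by spaces: the shift along the tool's x, y, z in m, then the turn about the tool's z in rad, then the finger opening in m, from 0 to 0.0918. In form: x y z roll fingers; .... A call has 1 to 5 rows; each row is the pose to reach, as a shift and turn from the pose commanded when the call began, along the tool's axes at that moment; what a row does not reach only later rows make up. A row lasts 1/10 s, in which the tool goes at most 50 mm and 8.59 degrees, less where a joint would pass 70% of its speed; a pose out of reach is approached as far as the arm can. A call with a gripper value outside its range is refused whole. The fingers move at their own pace and stop on an object; FORCE is the grip in N (left out, the last holds). Time passes only in rows, so rows that repeat a pose let the fingers close. It gives the time, the measured TCP pose, the force, the opening and the grip force at its end, in the units of the state.
- arm.observe(): the state, without advancing time (a new reading comes with each control period).
- arm.get_image(name): name is "side" or "top" or "wrist"; returns the picture (384x512x3 uint8, red, green, blue); there is no depth.
- arm.get_calibration(name): a dict with "intrinsics" (3x3 intrinsics, pixels), "pose" (4x4, takes a point from camera to world coordinates). Camera axes: x right, y up, looking along -z (the intrinsics and any distortion apply to the point x, -y, -z); pixel columns grow to the right and rows downward; lengths in m; the calibration is good to about 2 mm. A picture is of the moment at which its call begins: read the wrist's pose just before it. get_calibration takes no time and is no camera call; for the wrist camera it gives the pose at the moment of the call.
- arm.sign_off(): hands the job in; it is judged then, once.
Trained networks look in the newest picture that a camera, given by its name, has taken for a name from the list of things; names that differ only in an ending like _2 or _b are one class to them, and where a whole thing is asked for, a point or a joint stands for the part that bears it (a point fixed in the world has none). Each returns a list of dicts, best first, with "conf" (0 to 1); they miss things now and then, are a little off and sometimes report something else, mostly with a low value. They report only what shows in the picture. A call takes as long as a camera call. They do not tell look-alikes from the thing itself.
- arm.look_for(camera, query): "point" ([row, column] in pixels, amid what is visible of it).
- arm.silhouettes(camera, query): "region" (384x512 bool, what is visible of it) and "point" ([row, column] in pixels, amid what is visible of it).
- arm.place_of(camera, query): "point" ([row, column] in pixels: a listed point, or the origin of a listed thing).
The state is a dict: "clock": time; "joints": joint angles; "dq": joint speeds; "joint_efforts": joint torques, N m; "position": TCP position; "ee_rot": TCP orientation; "force": force on the tool from outside, world axes, zero at the start; "ft_torque": the same for the moment, N m; "width": opening from 0.0 (shut) to 1.0 (fully open); "gripper_force": force on a finger pad.
Only numpy, scipy, OpenCV 4.12 (cv2) and the standard library are available. Lean on these libraries where they do the work, as an engineer would, in place of code of your own. Each camera call takes 0.05 s, during which the arm holds its last target. There are 200 camera calls.

## Working session

There is one attempt and no reset: what is moved stays moved. The work goes in short steps, Python scripts to look and compute and a shell command to move; the robot and the scene stay as the last step left them, time stands still between calls to the robot, and variables do not carry over. Pictures are saved under pics/ and viewed, at most 10 in all, crops included, and the job is handed in when it is done.

```bash
mkdir -p pics; cat > h.py <<'E'
import numpy as np, cv2
from cell import arm
from scipy.spatial.transform import Rotation as R
def ray(cal,p):
    K=np.array(cal["intrinsics"]);P=np.array(cal["pose"])
    d=np.linalg.inv(K)@[p[1],p[0],1]; d=P[:3,:3]@[d[0],-d[1],-d[2]]
    return P[:3,3],d
def at_z(cal,p,z):
    o,d=ray(cal,p); return o+d*(z-o[2])/d[2]
def proj(cal,X):
    K=np.array(cal["intrinsics"]);P=np.array(cal["pose"])
    c=P[:3,:3].T@(np.array(X)-P[:3,3]); u=K@[c[0],-c[1],-c[2]]; return u[1]/u[2],u[0]/u[2]
def tri(pairs):
    A=np.zeros((3,3));b=np.zeros(3)
    for cal,p in pairs:
        o,d=ray(cal,p);d=d/np.linalg.norm(d);M=np.eye(3)-np.outer(d,d);A+=M;b+=M@o
    return np.linalg.solve(A,b)
def save(im,n): cv2.imwrite(f"pics/{n}.png",im[:,:,::-1])
def togo(target):
    s=arm.observe();r=R.from_rotvec(s["ee_rot"]); return r.inv().apply(np.array(target)-s["position"])
E
python3 - <<'E'
from h import *
np.set_printoptions(precision=4,suppress=True)
s=arm.observe();print(s["clock"],s["position"],s["ee_rot"],R.from_rotvec(s["ee_rot"]).as_matrix())
ims=[]
for c in ["top","side"]:
    im=arm.get_image(c);save(im,c+"0");ims.append(im)
    cal=arm.get_calibration(c);print(c,cal["pose"][:3,3])
    for q in ["vice","plaque","seat","keeper","claw_top","claw_tooth","lever_pivot","lever_grip","disc"]:
        print(q,[(np.round(d["point"]),round(d["conf"],2),at_z(cal,d["point"],{"seat":.04,"keeper":.056,"lever_pivot":.054,"lever_grip":.126}.get(q,0))[:2]) for d in arm.place_of(c,q)[:3]])
E
```

```text
0.0 [ 0.2263 -0.5823  0.404 ] [-3.0863 -0.5787  0.0007] [[ 0.9321  0.3623 -0.0007]
 [ 0.3623 -0.9321  0.0014]
 [-0.0002 -0.0016 -1.    ]]
top [ 0.3138 -0.0206  1.7022]
vice [(array([178., 250.]), 0.76, array([0.5371, 0.018 ]))]
plaque [(array([191., 171.]), 0.79, array([0.4719, 0.3487])), (array([209., 138.]), 0.66, array([0.3957, 0.484 ])), (array([241., 168.]), 0.58, array([0.2633, 0.3537]))]
seat [(array([173., 232.]), 0.57, array([0.5514, 0.0917])), (array([148., 266.]), 0.55, array([ 0.6556, -0.0471]))]
keeper [(array([149., 260.]), 0.83, array([ 0.65  , -0.0202]))]
claw_top [(array([149., 264.]), 0.67, array([ 0.6627, -0.0389]))]
claw_tooth [(array([145., 264.]), 0.49, array([ 0.6769, -0.0364])), (array([192., 175.]), 0.16, array([0.471 , 0.3335]))]
lever_pivot [(array([176., 266.]), 0.95, array([ 0.5384, -0.0487]))]
lever_grip [(array([190., 266.]), 0.71, array([ 0.4737, -0.0459]))]
disc [(array([188., 336.]), 0.78, array([ 0.4996, -0.3411]))]
side [0.0523 0.6915 1.0987]
vice [(array([213., 228.]), 0.85, array([0.5558, 0.0225])), (array([324., 136.]), 0.66, array([0.5698, 0.51
[... 204 characters left out ...]
9, array([0.2691, 0.3768]))]
seat [(array([219., 218.]), 0.93, array([0.5542, 0.087 ]))]
keeper [(array([184., 212.]), 0.69, array([ 0.6551, -0.0275])), (array([289., 192.]), 0.35, array([0.467 , 0.3534])), (array([173., 214.]), 0.2, array([ 0.6809, -0.0787]))]
claw_top [(array([176., 212.]), 0.6, array([ 0.714 , -0.1045]))]
claw_tooth [(array([178., 209.]), 0.78, array([ 0.7157, -0.0877])), (array([218., 216.]), 0.36, array([0.5836, 0.0618]))]
lever_pivot [(array([194., 239.]), 0.83, array([ 0.5442, -0.0409]))]
lever_grip [(array([189., 255.]), 0.9, array([ 0.4722, -0.0367]))]
disc [(array([159., 281.]), 0.62, array([ 0.5122, -0.331 ])), (array([214., 230.]), 0.57, array([0.5446, 0.0221]))]
```

View pics/top0.png

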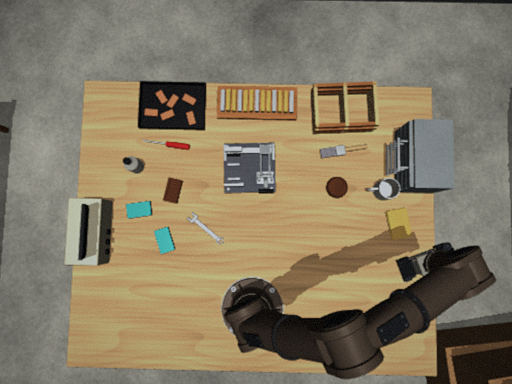

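View pics/side0.png

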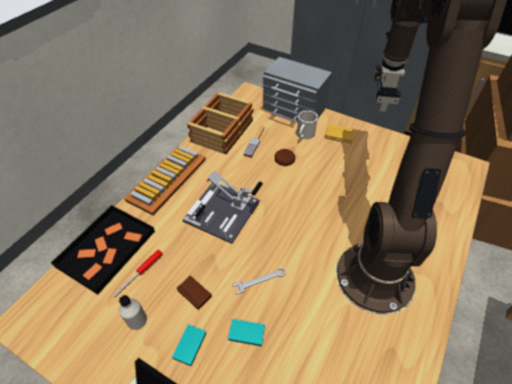

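The top view shows one dark brown oblong at (191,171). The two turquoise oblongs at (209,138) and (241,168) are look-alikes, and the round dark disc is at (188,336). The brown one fits "dark wooden plaque". The vice is at about (165,250). I'll go above the vice first and look from near.

```bash
python3 -m inch '0.034 -0.034 0 0 0.09; 0.068 -0.068 0 0 0.09; 0.102 -0.102 0 0 0.09; 0.136 -0.136 0 0 0.09; 0.17 -0.17 0 0 0.09' | tail -3
python3 -m inch '0.034 -0.034 0 0 0.09; 0.068 -0.068 0 0 0.09; 0.102 -0.102 0 0 0.09; 0.136 -0.136 0 0 0.09; 0.17 -0.17 0 0 0.09' | tail -1
python3 -m inch '0.034 -0.034 0 0 0.09; 0.068 -0.068 0 0 0.09; 0.102 -0.102 0 0 0.09; 0.12 -0.12 0 0 0.09; 0.12 -0.12 0 0 0.09' | tail -1
cat > lk.py <<'E'
import sys
from h import *
np.set_printoptions(precision=4,suppress=True)
n=sys.argv[1];s=arm.observe();print(s["clock"],s["position"],s["ee_rot"])
cal=arm.get_calibration("wrist");im=arm.get_image("wrist");save(im,n);print("cam",cal["pose"][:3,3])
Z={"seat":.04,"keeper":.056,"lever_pivot":.054,"lever_grip":.126}
for q in sys.argv[2:]:
    for d in arm.place_of("wrist",q)[:2]: print(q,np.round(d["point"]),round(d["conf"],2),at_z(cal,d["point"],Z.get(q,0))[:2])
E
python3 lk.py w1 vice seat keeper lever_pivot lever_grip claw_top claw_tooth pad plaque
```

```text
force: [0.6, 0.2, 0.7]
width: 0.982
gripper_force: 0.0
gripper_force: 0.0
gripper_force: 0.0
2.5 [0.4895 0.017  0.4049] [-3.0842 -0.5883 -0.0024]
cam [0.5526 0.0419 0.3855]
vice [136. 266.] 0.85 [0.5341 0.022 ]
seat [ 96. 220.] 0.79 [0.5573 0.0881]
lever_pivot [155. 320.] 0.96 [ 0.5391 -0.0396]
lever_pivot [ 49. 377.] 0.7 [ 0.6594 -0.048 ]
lever_grip [230. 308.] 0.64 [ 0.4738 -0.0402]
claw_top [ 46. 379.] 0.62 [ 0.6807 -0.0632]
claw_tooth [ 28. 378.] 0.73 [ 0.6973 -0.0531]
pad [ 45. 378.] 0.64 [ 0.6811 -0.0618]
plaque [79.  4.] 0.64 [0.48   0.3444]
```

View pics/w1.png

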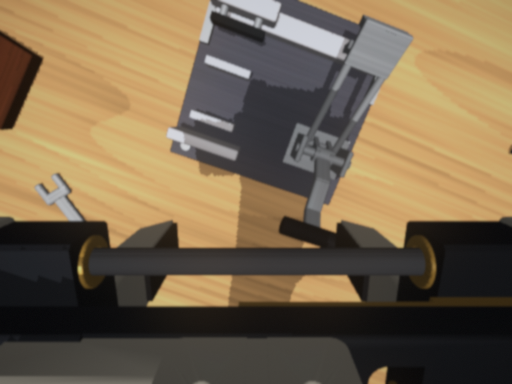

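The wrist view shows the vice whole: the rails at (67,228) and (121,212), the fence at (143,203), the claw plate at (46,379) raised, and the grip at (230,308). The plaque's brown edge is at (79,10).

```bash
python3 - <<'E'
from h import *
np.set_printoptions(precision=4,suppress=True)
cal=arm.get_calibration("wrist")
im=cv2.imread("pics/w1.png");g=cv2.cvtColor(im,cv2.COLOR_BGR2GRAY)
m=(g>185).astype(np.uint8);hs=cv2.cvtColor(im,cv2.COLOR_BGR2HSV);m[hs[...,1]>60]=0
n,l,st,ce=cv2.connectedComponentsWithStats(m)
for i in range(1,n):
    if st[i,4]>150:
        r=cv2.boxPoints(cv2.minAreaRect(np.argwhere(l==i)[:,::-1].astype(np.float32)))
        print(st[i],ce[i],at_z(cal,ce[i][::-1],.04)[:2]);print([at_z(cal,p[::-1],.04)[:2].round(4) for p in r])
for c in ["top","side"]:
    arm.get_image(c);cc=arm.get_calibration(c)
    for d in arm.silhouettes(c,"plaque")[:3]:
        p=np.argwhere(d["region"]);w=np.array([at_z(cc,q,.02)[:2] for q in p],dtype=np.float32)
        print(c,d["point"],cv2.minAreaRect(w))
E
```

```text
[223   0  57  20 605] [257.9421   6.6496] [0.6533 0.0743]
[array([0.6457, 0.11  ]), array([0.662 , 0.1089]), array([0.6643, 0.0536]), array([0.6477, 0.054 ])]
[200   5  13  36 193] [205.9016  26.5337] [0.6164 0.1184]
[array([0.6027, 0.1216]), array([0.6365, 0.1223]), array([0.6374, 0.1144]), array([0.6036, 0.1135])]
[ 263   14   81   42 1390] [307.4252  34.9331] [0.6475 0.0161]
[array([0.6363, 0.0629]), array([0.6554, 0.0623]), array([ 0.6588, -0.0209]), array([ 0.6393, -0.0216])]
[206  56  44  21 289] [226.8408  66.1799] [0.588 0.085]
[array([0.5839, 0.1091]), array([0.5904, 0.1088]), array([0.5922, 0.0604]), array([0.5856, 0.0605])]
[166 128  23  22 203] [176.6158 136.8473] [0.4965 0.1132]
[array([0.4936, 0.128 ]), array([0.5071, 0.1238]), array([0.4993, 0.0942]), array([0.4855, 0.0982])]
top [242.6, 164.0] ((0.26821523904800415, 0.36412739753723145), (0.10144062340259552, 0.06420493125915527), 19.28972053527832)
top [152.2, 245.4] ((0.5817710757255554, 0.022481396794319153), (0.20763897895812988, 0.2119911164045334), 1.698794960975647)
top [209.8, 136.2] ((0.39159753918647766, 0.4731638431549072), (0.056072887033224106, 0.0986313745379448), 10.767784118652344)
side [342.6, 191.4] ((0.39174285531044006, 0.48359254002571106), (0.06518924981355667, 0.10308658331632614), 8.964424133300781)
side [334.0, 246.0] ((0.2685549855232239, 0.37264636158943176), (0.1026577353477478, 0.06879768520593643), 18.752641677856445)
side [290.7, 193.1] ((0.47412359714508057, 0.347844660282135), (0.06428934633731842, 0.1039351373910904), 80.00519561767578)
```

```bash
python3 -m inch '0.008 -0.048 0.01 0.11 0.09; 0.016 -0.096 0.02 0.22 0.09; 0.024 -0.144 0.03 0.33 0.09; 0.032 -0.192 0.04 0.44 0.09; 0.04 -0.24 0.05 0.55 0.09' | tail -1
python3 - <<'E'
from h import *
print(arm.observe()["position"],arm.observe()["ee_rot"],togo([.41,.35,.35]))
E
```

```text
gripper_force: 0.0
[0.43831503 0.25272297 0.35447406] [-3.12809347e+00  2.89207463e-01 -7.62257740e-04] [-0.04567218 -0.09043584  0.00447094]
```

```bash
python3 -m inch '-0.022 -0.045 0 0 0.09; -0.045 -0.09 0 0 0.09; -0.045 -0.09 0 0 0.09' | tail -1
python3 lk.py w2 plaque
python3 - <<'E'
from h import *
cal=arm.get_calibration("wrist")
for d in arm.silhouettes("wrist","plaque")[:3]:
    p=np.argwhere(d["region"]);w=np.array([at_z(cal,q,.02)[:2] for q in p],dtype=np.float32)
    print(d["conf"],d["point"],cv2.minAreaRect(w))
im=cv2.imread("pics/w2.png");hs=cv2.cvtColor(im,cv2.COLOR_BGR2HSV)
cv2.imwrite("pics/w2c.png",cv2.resize(im[0:240,100:420],(640,480)))
E
```

```text
gripper_force: 0.0
4.0 [0.4067 0.3548 0.355 ] [-3.1257  0.2645  0.0027]
cam [0.4735 0.3434 0.3353]
plaque [110. 258.] 0.9 [0.4783 0.3428]
plaque [204. 152.] 0.75 [0.3941 0.4837]
0.97 [106.9, 258.0] ((0.4814685583114624, 0.3350751996040344), (0.06055835261940956, 0.10018876940011978), 78.10773468017578)
0.7 [202.2, 151.2] ((0.40052664279937744, 0.47038203477859497), (0.060665130615234375, 0.1036076694726944), 8.916597366333008)
0.59 [288.4, 262.3] ((0.2866651713848114, 0.3653905391693115), (0.08814067393541336, 0.06358776986598969), 20.05714225769043)
```

View pics/w2c.png

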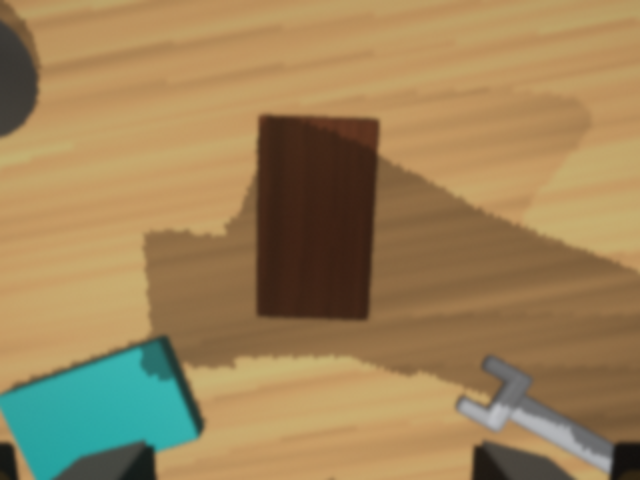

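The crop shows the brown wood-grained block at crop (315,215). A turquoise one lies lower left, and the wrench is at the right. The brown block is the plaque. I'll re-measure now that the arm has settled.

```bash
cat > mp.py <<'E'
from h import *
np.set_printoptions(precision=4,suppress=True)
s=arm.observe();print(s["position"],s["ee_rot"],s["dq"])
cal=arm.get_calibration("wrist");arm.get_image("wrist")
d=arm.silhouettes("wrist","plaque")[0]
p=np.argwhere(d["region"]);w=np.array([at_z(cal,q,.02)[:2] for q in p],dtype=np.float32)
r=cv2.minAreaRect(w);print(d["conf"],d["point"],r)
c=r[0];yaw=np.deg2rad(r[2]-90 if r[1][1]>r[1][0] else r[2])
x=R.from_rotvec(s["ee_rot"]).as_matrix()[:,0];ty=np.arctan2(x[1],x[0]);print("plaque yaw",yaw,"tool yaw",ty,"roll",ty-yaw)
print("togo",togo([c[0],c[1],.185]))
E
python3 mp.py
```

```text
[0.4106 0.3475 0.3544] [ 3.1283 -0.2799 -0.0002] [ 0.0331 -0.0088  0.0172  0.0098  0.0017 -0.0016  0.0001]
0.96 [290.0, 256.1] ((0.2800459861755371, 0.3710170090198517), (0.08770990371704102, 0.0382632240653038), 81.02408599853516)
plaque yaw 1.414137074093476 tool yaw -0.17847707160455542 roll -1.5926141456980314
togo [-0.1338 -0.0009  0.1695]
```

```bash
sed -i 's/^d=arm.*/d=min(arm.silhouettes("wrist","plaque"),key=lambda d:abs(d["point"][0]-105)+abs(d["point"][1]-258))/' mp.py; python3 mp.py
```

```text
[0.4114 0.3462 0.3546] [ 3.1277 -0.2846  0.0004] [ 0.0116 -0.0031 -0.0007  0.0001 -0.001  -0.003  -0.0002]
0.85 [112.2, 246.7] ((0.47794121503829956, 0.34351712465286255), (0.061509545892477036, 0.10026387125253677), 78.59624481201172)
plaque yaw -0.19903307512178042 tool yaw -0.18147507602531426 roll 0.01755799909646616
togo [ 0.0658 -0.0095  0.1698]
```

```bash
python3 -m inch '0.033 -0.005 0.03 0.018 0.0918; 0.066 -0.0095 0.07 0.018 0.0918; 0.066 -0.0095 0.115 0.018 0.0918; 0.066 -0.0095 0.15 0.018 0.0918; 0.066 -0.0095 0.15 0.018 0.0918' 25| tail -1
python3 -m inch '0 0 0.01 0 0.0918; 0 0 0.021 0 0.0918;0 0 0.021 0 0.0918;0 0 0.021 0 0.0918'; python3 -m inch '0 0 0 0 0.04; 0 0 0 0 0.04;0 0 0 0 0.04;0 0 0 0 0.04; 0 0 0 0 0.04'
```

```text
gripper_force: 0.0
clock: 5.25
position: [0.4776, 0.3454, 0.1847]
ee_rot: [-3.125, 0.309, -0.002]
force: [-0.2, -0.1, 0.1]
width: 1.002
gripper_force: 0.0
clock: 5.75
position: [0.4773, 0.3451, 0.1838]
ee_rot: [3.126, -0.309, 0.0]
force: [-0.7, -0.8, 1.3]
width: 0.653
gripper_force: 25.0
```

```bash
python3 -m inch '0 0 -0.03 0 0.04; 0.008 0.03 -0.06 -0.05 0.04; 0.017 0.065 -0.09 -0.11 0.04; 0.027 0.105 -0.11 -0.17 0.04; 0.036 0.15 -0.126 -0.233 0.04' | tail -1
python3 - <<'E'
from h import *
print(arm.observe()["position"],arm.observe()["ee_rot"],togo([.47,.083,.31]))
E
```

```text
gripper_force: 25.0
[0.48330254 0.19034432 0.31109579] [-3.14013405e+00 -6.19250431e-02 -2.73483322e-03] [-0.01752614  0.10673724  0.00097827]
```

```bash
python3 -m inch '-0.009 0.045 0 0 0.04; -0.017 0.09 0 0 0.04; -0.017 0.107 0 0 0.04; -0.017 0.107 0 0 0.04; -0.017 0.107 0 0 0.04' | tail -1
python3 lk.py w3 seat keeper lever_pivot lever_grip claw_top claw_tooth plaque vice
python3 - <<'E'
from h import *
np.set_printoptions(precision=4,suppress=True)
cal=arm.get_calibration("wrist")
im=cv2.imread("pics/w3.png");hs=cv2.cvtColor(im,cv2.COLOR_BGR2HSV)
m=((hs[...,2]>180)&(hs[...,1]<60)).astype(np.uint8)
n,l,st,ce=cv2.connectedComponentsWithStats(m)
for i in range(1,n):
    if st[i,4]>150:
        r=cv2.boxPoints(cv2.minAreaRect(np.argwhere(l==i)[:,::-1].astype(np.float32)))
        print(ce[i],at_z(cal,ce[i][::-1],.04)[:2],[at_z(cal,p[::-1],.04)[:2].round(4) for p in r])
E
```

```text
gripper_force: 25.0
6.75 [0.4701 0.0838 0.3098] [-3.1406 -0.0551 -0.0006]
cam [0.5378 0.0861 0.2903]
seat [ 90. 252.] 0.8 [0.5575 0.0901]
keeper [237. 470.] 0.25 [ 0.4443 -0.0976]
lever_pivot [120. 421.] 0.95 [ 0.539  -0.0405]
lever_grip [239. 469.] 0.64 [ 0.471  -0.0427]
plaque [233. 257.] 0.86 [0.4189 0.0817]
plaque [ 88. 253.] 0.42 [0.5626 0.0901]
vice [121. 321.] 0.94 [0.5349 0.0249]
[207.7585  13.9239] [0.61   0.1257] [array([0.6191, 0.1306]), array([0.6194, 0.121 ]), array([0.6  , 0.121]), array([0.5996, 0.1309])]
[399.6912  93.3336] [ 0.5588 -0.0273] [array([ 0.5168, -0.0014]), array([ 0.6262, -0.0372]), array([ 0.6175, -0.0631]), array([ 0.5056, -0.0301])]
[459.5     11.8562] [ 0.6182 -0.063 ] [array([ 0.6093, -0.0589]), array([ 0.6269, -0.0582]), array([ 0.6261, -0.0675]), array([ 0.6084, -0.0684])]
[457.7161  53.4211] [ 0.5896 -0.0676] [array([ 0.5517, -0.0527]), array([ 0.6284, -0.077 ]), array([ 0.6263, -0.083 ]), array([ 0.5491, -0.0591])]
[252.5749  46.9122] [0.5885 0.0913] [array([0.5918, 0.1164]), array([0.5936, 0.0658]), array([0.5852, 0.0653]), array([0.5833, 0.1164])]
[367.2765 103.2529] [ 0.5503 -0.0024] [array([0.5317, 0.0016]), array([0.5611, 0.0029]), array([ 0.5606, -0.0109]), array([ 0.5311, -0.0127])]
[464.4912 118.993 ] [ 0.5409 -0.0833] [array([ 0.5249, -0.0811]), array([ 0.5569, -0.0799]), array([ 0.5562, -0.0863]), array([ 0.524 , -0.0878])]
[428.5251 123.2955] [ 0.5364 -0.0546] [array([ 0.5462, -0.0353]), array([ 0.5477, -0.0758]), array([ 0.5181, -0.0819]), array([ 0.5166, -0.0402])]
[253.899  126.5149] [0.5287 0.0883] [array([0.5315, 0.1128]), array([0.5332, 0.0638]), array([0.526 , 0.0633]), array([0.5242, 0.1128])]
[451.2442 175.1096] [ 0.4942 -0.0819] [array([ 0.5176, -0.0677]), array([ 0.5183, -0.0869]), array([ 0.4726, -0.0966]), array([ 0.4718, -0.0765])]
```

View pics/w3.png

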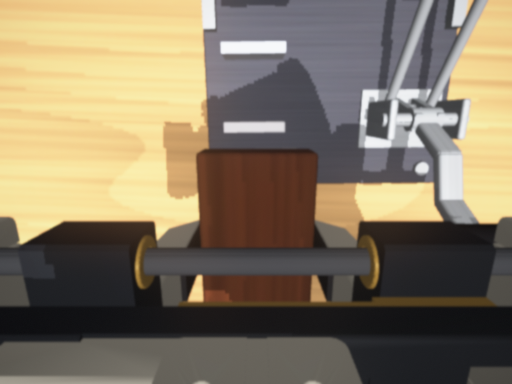

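The rails are at (47,253) and (127,254), with their midpoint at about (0.5586, 0.0898). The held plaque's front edge is at row 150, columns 198–316.

```bash
python3 - <<'E'
from h import *
np.set_printoptions(precision=4,suppress=True)
cal=arm.get_calibration("wrist");s=arm.observe();print(s["position"],s["ee_rot"])
z=s["position"][2]-.1638
l,r=at_z(cal,(150,198),z),at_z(cal,(150,316),z);print(l,r,np.linalg.norm(l-r))
y=.042;x=np.array([np.cos(y),np.sin(y),0]);d=l-r;print("plaque yaw",-np.arctan2(d[0],d[1]))
c=(l+r)/2-.05*x;off=c-s["position"];print("off",off)
t=np.array([.5586,.0898,0])+.006*x-off; t[2]=.1838+.04
print(togo(t))
E
```

```text
[0.47   0.084  0.3096] [-3.141  -0.0574  0.0002]
[0.5205 0.1141 0.1458] [0.5225 0.0571 0.1458] 0.05702243278200917
plaque yaw 0.03596844702832731
off [ 0.0016 -0.0005 -0.1638]
[ 0.0932 -0.0032  0.0858]
```

```bash
python3 -m inch '0.04 -0.003 0 -0.004 0.04; 0.08 -0.003 0.01 -0.004 0.04; 0.093 -0.003 0.03 -0.004 0.04; 0.093 -0.003 0.055 -0.004 0.04; 0.093 -0.003 0.07 -0.004 0.04' | tail -1
python3 -m inch '0 0 0.007 0 0.04; 0 0 0.012 0 0.04; 0 0 0.014 0 0.04; 0 0 0.016 0 0.04; 0 0 0.016 0 0.04'; 
python3 -c "
from h import *
t=np.array([.5586,.0898,0])+.006*np.array([1,.042,0])-[.0016,-.0005,0];t[2]=.2238
print(togo(t))"
```

```text
gripper_force: 25.0
clock: 8.2
position: [0.563, 0.0899, 0.2242]
ee_rot: [-3.141, -0.062, -0.001]
force: [0.4, -1.0, -1.0]
width: 0.649
gripper_force: 25.0
[ 1.63328477e-05 -6.87112064e-04  3.65099277e-04]
```

```bash
python3 -m inch '0 0 0.001 0 0.05; 0 0 0.001 0 0.062; 0 0 0.001 0 0.08; 0 0 0.001 0 0.08; 0 0 0.001 0 0.08'
python3 -m inch '0 0 -0.02 0 0.08; 0 0 -0.05 0 0.08; -0.02 0 -0.09 0 0.08; -0.06 0 -0.12 0 0.08; -0.1 0 -0.13 0 0.08' | tail -1
python3 -m inch '0 0.01 0 0 0.08; 0 0.03 0 0 0.08; 0 0.05 0 0 0.08;  0 0.05 0 0 0.08;0 0.05 0 0 0.08' | tail -1
python3 lk.py w4 seat keeper lever_pivot lever_grip claw_top claw_tooth plaque vice
python3 - <<'E'
from h import *
cal=arm.get_calibration("wrist");d=arm.silhouettes("wrist","plaque")[0]
w=np.array([at_z(cal,q,.06)[:2] for q in np.argwhere(d["region"])],dtype=np.float32);print(d["conf"],cv2.minAreaRect(w))
E
```

```text
clock: 8.7
position: [0.5629, 0.0898, 0.2228]
ee_rot: [3.141, 0.062, 0.0]
force: [0.5, 0.9, -0.4]
width: 0.861
gripper_force: 0.0
gripper_force: 0.0
gripper_force: 0.0
9.7 [0.4651 0.0358 0.3526] [-3.1408 -0.0606 -0.0001]
cam [0.5328 0.0382 0.3331]
lever_pivot [111. 341.] 0.72 [ 0.5392 -0.0381]
lever_grip [203. 365.] 0.59 [ 0.4745 -0.0426]
claw_tooth [114. 270.] 0.52 [0.5349 0.0239]
plaque [ 78. 200.] 0.69 [0.5686 0.0994]
plaque [112. 270.] 0.35 [0.5368 0.0238]
vice [114. 269.] 0.95 [0.5343 0.0252]
0.86 ((0.5633466839790344, 0.0895443856716156), (0.09983597695827484, 0.062189970165491104), 2.2666454315185547)
```

View pics/w4.png

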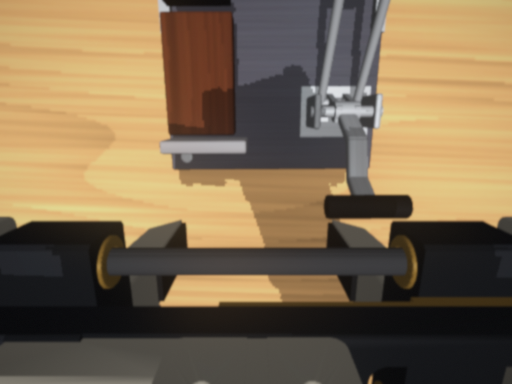

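The plaque lies on both rails: the silhouette is centred at (0.5633, 0.0895) with yaw 0.04, about 5 mm to +x of the seat. The grip is at (206,368). Next I'll locate the claw plate.

```bash
python3 - <<'E'
from h import *
np.set_printoptions(precision=4,suppress=True)
cs={c:arm.get_calibration(c) for c in ["top","side"]}
y=.042;Rm=np.array([[np.cos(y),np.sin(y),0],[-np.sin(y),np.cos(y),0],[0,0,1]]);o=np.array([.5364,.0238,0])
obs={}
for c in cs:
    arm.get_image(c)
    for q in ["keeper","claw_top","claw_tooth","lever_pivot","lever_grip"]:
        d=arm.place_of(c,q)
        if d: obs.setdefault(q,[]).append((cs[c],d[0]["point"]));print(c,q,d[0]["point"],round(d[0]["conf"],2))
for q,v in obs.items():
    if len(v)>1:
        X=tri(v);print(q,X,"vice",Rm@(X-o),"resid px",[np.subtract(proj(c,X),p).round(1) for c,p in v])
X=tri([(cs["top"],(149,264)),(cs["side"],(176,212))]);print("claw_top init",X,Rm@(X-o))
X=tri([(cs["top"],(145,264)),(cs["side"],(178,209))]);print("tooth init",X,Rm@(X-o))
E
```

```text
top keeper [146.7, 262.7] 0.68
top claw_top [147.3, 264.8] 0.51
top claw_tooth [146.6, 264.2] 0.57
top lever_pivot [176.4, 263.2] 0.65
top lever_grip [191.3, 265.8] 0.56
side keeper [183.8, 212.6] 0.93
side claw_top [175.3, 212.3] 0.58
side claw_tooth [177.8, 211.2] 0.47
side lever_pivot [196.6, 241.2] 0.62
side lever_grip [189.5, 255.9] 0.81
keeper [ 0.657  -0.0323  0.0547] vice [ 0.1181 -0.0611  0.0547] resid px [array([0.6, 0.3]), array([-0.1, -0.7])]
claw_top [ 0.6505 -0.0378  0.099 ] vice [ 0.1114 -0.0664  0.099 ] resid px [array([-0.7, -0.3]), array([0.1, 0.8])]
claw_tooth [ 0.656  -0.0357  0.0845] vice [ 0.117  -0.0645  0.0845] resid px [array([-0.6, -0.3]), array([0.1, 0.7])]
lever_pivot [ 0.5346 -0.0371  0.047 ] vice [-0.0044 -0.0608  0.047 ] resid px [array([0.7, 0.3]), array([-0.1, -0.8])]
lever_grip [ 0.4714 -0.0459  0.1137] vice [-0.0679 -0.0669  0.1137] resid px [array([-0.4, -0.2]), array([0.1, 0.5])]
claw_top init [ 0.6454 -0.0335  0.1015] [ 0.1065 -0.0618  0.1015]
tooth init [ 0.6644 -0.0343  0.08  ] [ 0.1254 -0.0635  0.08  ]
```

```bash
python3 -m inch '0.037 0.016 0 0 0; 0.074 0.032 0 0 0; 0.111 0.048 0 0 0; 0.148 0.064 0 0 0; 0.185 0.08 0 0 0' 10| tail -1
python3 -m inch '0 0 0.03 0 0; 0 0 0.05 0 0; 0 0 0.05 0 0;  0 0 0.05 0 0'
python3 -c "
from h import *
print(togo([.651,-.0365,.26]))"
```

```text
gripper_force: 0.0
clock: 11.7
position: [0.653, -0.0366, 0.3029]
ee_rot: [-3.141, -0.063, 0.001]
force: [-0.1, 0.0, 1.5]
width: 0.137
gripper_force: 0.0
[-0.00192586 -0.0001489   0.04287755]
```

```bash
python3 -m inch '0 0 0.008 0 0; 0 0 0.016 0 0; 0 0 0.024 0 0; 0 0 0.032 0 0; 0 0 0.032 0 0' | grep -E "pos|force:|width"
python3 -m inch '0 0 0.005 0 0; 0 0 0.01 0 0; 0 0 0.015 0 0; 0 0 0.015 0 0; 0 0 0.015 0 0' | grep -E "pos|force:|width"
python3 -m inch '0 0 0.004 0 0; 0 0 0.008 0 0; 0 0 0.008 0 0; 0 0 0.008 0 0' | grep -E "pos|force:|width"
```

```text
position: [0.6524, -0.0367, 0.2692]
force: [0.3, 0.3, -0.4]
width: 0.007
gripper_force: 0.0
position: [0.653, -0.0367, 0.2556]
force: [-0.5, -0.3, 0.7]
width: 0.004
gripper_force: 0.0
position: [0.6529, -0.0367, 0.2476]
force: [-0.6, -0.2, -0.1]
width: 0.005
gripper_force: 0.0
```

```bash
python3 -m inch '0 0 0.003 0 0; 0 0 0.004 0 0; 0 0 0.004 0 0' | grep -E "pos|^force:"
python3 -m inch '0 0 0.002 0 0; 0 0 0.004 0 0; 0 0 0.004 0 0' | grep -E "pos|^force:"
```

```text
position: [0.6533, -0.0366, 0.2456]
force: [-4.6, 0.3, 15.7]
position: [0.6535, -0.0365, 0.2445]
force: [-13.9, -1.7, 40.0]
```

```bash
python3 -m inch '0 0 -0.01 0 0; 0 0 -0.04 0 0; -0.02 0 -0.08 0 0; -0.06 0 -0.11 0 0; -0.11 0 -0.11 0 0' | grep -E "pos|^force:"
python3 -m inch '-0.04 0 0 0 0; -0.06 0 0 0 0; -0.06 0 0 0 0;-0.06 0 0 0 0' | grep -E "pos|^force:"
python3 lk.py w5 keeper lever_pivot lever_grip claw_top claw_tooth plaque
```

```text
position: [0.5442, -0.0405, 0.3536]
force: [0.5, -0.3, 0.9]
position: [0.4833, -0.0435, 0.3502]
force: [-0.6, -0.4, 0.3]
14.6 [ 0.4833 -0.0435  0.3502] [3.1407 0.0621 0.002 ]
cam [ 0.551  -0.041   0.3307]
lever_pivot [131. 257.] 0.62 [ 0.5377 -0.0421]
lever_grip [226. 254.] 0.95 [ 0.4732 -0.0424]
lever_grip [132. 257.] 0.45 [ 0.5404 -0.0416]
plaque [ 93. 116.] 0.58 [0.5686 0.1079]
```

View pics/w5.png

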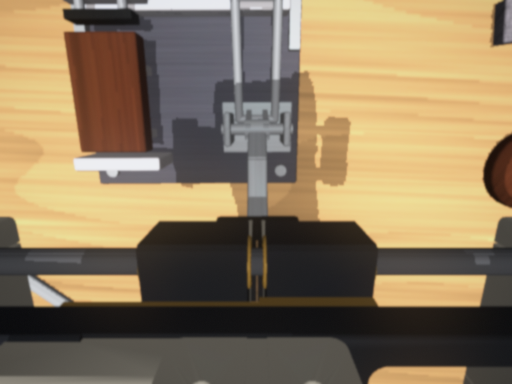

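The claw now lies down, with its rods parallel from (110,257) to the plate beyond row 0. The plaque is unmoved. I'll look at the tooth and keeper from near.

```bash
python3 -m inch '0.04 0 0 0 0; 0.08 0 0 0 0; 0.11 0 0 0 0; 0.11 0 0 0 0; 0.11 0 0 0 0' | grep -E "pos"
python3 lk.py w6 keeper claw_top claw_tooth
python3 -c "
import cv2
im=cv2.imread('pics/w6.png');cv2.imwrite('pics/w6c.png',cv2.resize(im[0:230,150:400],(750,600)))"
```

```text
position: [0.5931, -0.0389, 0.3489]
15.45 [ 0.5931 -0.0389  0.3489] [-3.1406 -0.0628  0.0021]
cam [ 0.6608 -0.0363  0.3293]
claw_top [111. 257.] 0.81 [ 0.6644 -0.0368]
claw_tooth [ 95. 257.] 0.67 [ 0.6809 -0.0359]
```

View pics/w6c.png

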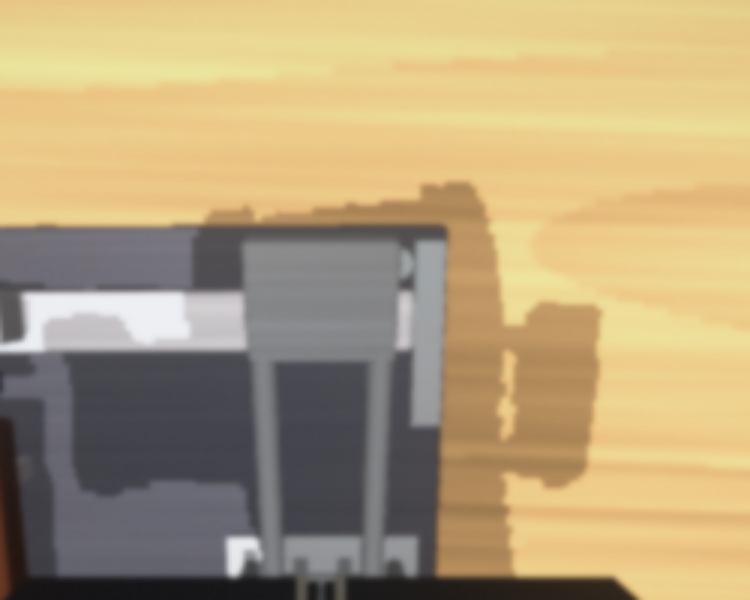

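The plate covers the jaw top from (245,240) to (395,360) in the crop and reaches well past it on the far side, so it is hooked. Next is the lever: I go behind the grip.

```bash
python3 -m inch '-0.04 0 0 0 0; -0.08 0 0 0 0; -0.12 0 0 0 0; -0.149 0 0 0 0; -0.149 0 0 0 0' | grep -E "pos"
python3 -m inch '0 0 0.02 0 0; 0 0 0.04 0 0; 0 0 0.053 0 0; 0 0 0.053 0 0; 0 0 0.053 0 0' | grep -E "pos|^force"
python3 - <<'E'
from h import *
np.set_printoptions(precision=3,suppress=True)
P=np.array([.5391,-.0411,.054]);a=.042;ex=np.array([np.cos(a),np.sin(a),0]);ez=np.array([0,0,1])
print(togo(P-.095*ex+[0,0,.064+.178]))
for f in [2.3,2.1,1.9,1.7,1.5,1.3,1.15,1.0,.9,.8,.7,.6,.5,.4,.3,.247,.2]:
    b=.004 if f>.85 else 0; fx=0 if f>.85 else .004
    C=.098*np.array([np.cos(f),np.sin(f)])-.009*np.array([np.sin(f),-np.cos(f)])
    t=P+(C[0]-.0095+fx)*ex+(C[1]-b+.178)*ez
    print(f,togo(t))
E
```

```text
position: [0.44, -0.0454, 0.3498]
position: [0.4444, -0.0449, 0.2971]
force: [0.3, 0.3, -0.4]
[-0.     0.     0.001]
2.3 [0.013 0.    0.002]
2.1 [ 0.028  0.    -0.011]
1.9 [ 0.045  0.    -0.021]
1.7 [ 0.064 -0.    -0.027]
1.5 [ 0.083 -0.    -0.029]
1.3 [ 0.103 -0.    -0.028]
1.15 [ 0.117 -0.    -0.024]
1.0 [ 0.131 -0.    -0.018]
0.9 [ 0.139 -0.    -0.013]
0.8 [ 0.151 -0.    -0.011]
0.7 [ 0.158 -0.    -0.005]
0.6 [ 0.165 -0.     0.002]
0.5 [ 0.171 -0.     0.01 ]
0.4 [ 0.176 -0.     0.019]
0.3 [ 0.18  -0.     0.028]
0.247 [ 0.182 -0.     0.032]
0.2 [ 0.184 -0.     0.037]
```

```bash
python3 -m inch '0.006 0 0.004 0 0; 0.013 0 0.004 0 0; 0.02 0 0 0 0; 0.028 0 -0.006 0 0; 0.036 0 -0.011 0 0' | grep -E "pos|^force"
python3 -m inch '0.009 0 -0.005 0 0; 0.018 0 -0.008 0 0; 0.028 0 -0.012 0 0; 0.038 0 -0.014 0 0; 0.047 0 -0.015 0 0' | grep -E "pos|^force"
python3 lk.py w7 lever_grip
```

```text
position: [0.4802, -0.0436, 0.3082]
force: [-2.4, 0.3, 0.8]
position: [0.5278, -0.0416, 0.3226]
force: [-3.1, -0.2, -2.1]
17.65 [ 0.5278 -0.0416  0.3226] [-3.1409 -0.0623  0.0007]
cam [ 0.5956 -0.0391  0.303 ]
lever_grip [207. 258.] 0.66 [ 0.5405 -0.042 ]
```

```bash
python3 -m inch '0.007 0 0 0 0; 0.014 0 0 0 0; 0.02 0 0 0 0; 0.027 0 0.001 0 0; 0.034 0 0.002 0 0' | grep -E "pos|^force"
python3 -m inch '0.007 0 0.002 0 0; 0.014 0 0.006 0 0; 0.018 0 0.008 0 0; 0.022 0 0.011 0 0; 0.022 0 0.011 0 0' | grep -E "pos|^force"
python3 lk.py w8 lever_grip
```

```text
position: [0.5613, -0.0404, 0.3204]
force: [-2.9, 0.6, -2.8]
position: [0.5838, -0.0394, 0.3095]
force: [0.1, 0.7, -0.1]
18.75 [ 0.5838 -0.0394  0.3095] [-3.1408 -0.0624 -0.0016]
cam [ 0.6515 -0.0368  0.2901]
lever_grip [202. 257.] 0.97 [ 0.6032 -0.0392]
```

View pics/w8.png

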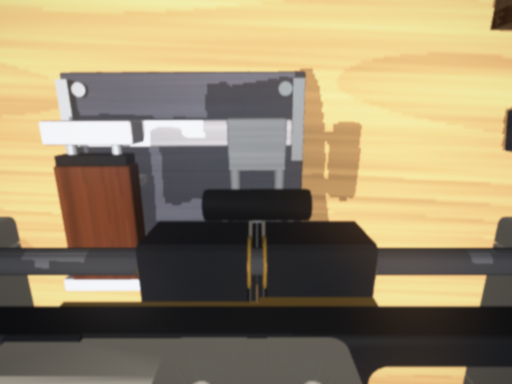

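The grip is at (204,257), about 0.85 rad above its closed position, and the claw is tight on the keeper. Now I step over onto the grip's top and press it down along the arc.

```bash
python3 -m inch '0 0 -0.01 0 0; 0.006 0 -0.013 0 0; 0.014 0 -0.013 0 0; 0.019 0 -0.011 0 0; 0.021 0 -0.008 0 0' | grep -E "pos|^force"
python3 -m inch '0.002 0 0.004 0 0; 0.004 0 0.009 0 0; 0.007 0 0.014 0 0; 0.01 0 0.019 0 0; 0.012 0 0.023 0 0' | grep -E "pos|^force"
python3 -m inch '0.002 0 0.004 0 0; 0.004 0 0.008 0 0; 0.006 0 0.012 0 0; 0.007 0 0.016 0 0; 0.008 0 0.02 0 0' | grep -E "pos|^force"
```

```text
position: [0.6048, -0.0386, 0.3175]
force: [-0.2, -0.0, -0.1]
position: [0.618, -0.0379, 0.296]
force: [3.7, -0.3, 5.5]
position: [0.6236, -0.0379, 0.2739]
force: [1.5, 0.3, 0.7]
```

```bash
python3 lk.py w9 lever_grip
```

```text
20.35 [ 0.6236 -0.0379  0.2739] [ 3.1409  0.0624 -0.0021]
cam [ 0.6914 -0.0353  0.2543]
lever_grip [216. 254.] 0.82 [ 0.6468 -0.0359]
```

```bash
python3 -m inch '0.002 0 0.004 0 0; 0.003 0 0.007 0 0; 0.004 0 0.009 0 0; 0.004 0 0.009 0 0;0.004 0 0.009 0 0' | grep -E "pos|^force"
python3 -m inch '0 0 0.001 0 0; 0 0 0.002 0 0; 0 0 0.002 0 0; 0 0 0.002 0 0' | grep -E "pos|^force"
```

```text
position: [0.628, -0.0376, 0.2656]
force: [0.2, -0.6, 0.2]
position: [0.6281, -0.0376, 0.2648]
force: [-3.3, -0.3, 9.7]
```

```bash
python3 -m inch '0 0 0.001 0 0; 0 0 0.001 0 0; 0 0 -0.02 0 0; 0 0 -0.06 0 0; -0.03 0 -0.1 0 0' | grep -E "pos|^force"
python3 -m inch '-0.04 -0.01 0 0 0; -0.08 -0.03 0 0 0; -0.08 -0.03 0 0 0; -0.08 -0.03 0 0 0' | grep -E "pos|^force"
python3 lk.py w10 lever_grip claw_top claw_tooth keeper plaque
python3 - <<'E'
from h import *
cal=arm.get_calibration("wrist")
for d in arm.silhouettes("wrist","plaque")[:2]:
    w=np.array([at_z(cal,q,.06)[:2] for q in np.argwhere(d["region"])],dtype=np.float32);print(d["conf"],d["point"],cv2.minAreaRect(w))
E
```

```text
position: [0.5996, -0.0387, 0.3644]
force: [0.4, -0.6, 1.2]
position: [0.5163, -0.0118, 0.3642]
force: [0.7, 0.2, 0.0]
22.25 [ 0.5163 -0.0118  0.3642] [3.1404 0.0639 0.0015]
cam [ 0.5841 -0.0091  0.3448]
lever_grip [ 54. 293.] 0.76 [ 0.6251 -0.0321]
claw_top [ 56. 290.] 0.61 [ 0.6473 -0.0422]
claw_tooth [ 53. 288.] 0.83 [ 0.6504 -0.0405]
keeper [136. 160.] 0.61 [0.5616 0.0826]
plaque [136. 158.] 0.59 [0.5572 0.1025]
0.72 [135.5, 154.3] ((0.5606552362442017, 0.08629798889160156), (0.10013681650161743, 0.06471359729766846), 2.652188539505005)
```

View pics/w10.png

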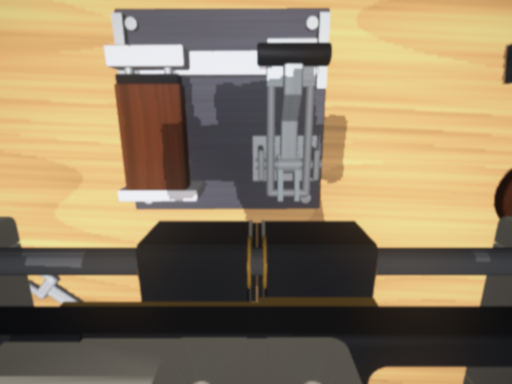

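The lever lies fully down with its grip at (54,293). The jaw is drawn in, and the plaque is seated between the fence (row 195) and the pad (row 77). The arm is clear, so I hand in.

```bash
python3 -c "
from cell import arm
print(arm.sign_off())"
```

```text
the job is handed in; nothing more can be done
None
```

I handed in the job at about 22 s: the plaque is clamped against the fence, the claw is hooked over the keeper, the lever is down on its stop, and the arm is clear; `sign_off` returned no verdict.

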